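# Level the demonstration stage and move the coils onto it

### The arm

A 7-joint arm with a two-finger parallel gripper is mounted at the origin on the work surface. World frame = base frame: x ahead of the robot, y to its left, z up, the work surface at z = 0. Lengths are in mm, angles in rad, forces in N, time in s.
With the tool pointing down it reaches from about 400 to 850 mm from the base axis. Payload 4.5 kg.
Tool frame: the origin (TCP) lies at the very end of the fingers, on their centre line; the grasp point (between the pads) lies 19 mm behind it; z points along the fingers, x is the direction in which the jaws open and shut, and the axes are right-handed (so a half turn about z gives the same grasp; the last joint's range is limited). The gripper opens to 85 mm and grips with 20 to 120 N. Pads are 22 mm wide; open, the fingers measure 114 mm over their backs; the gripper's body (76 mm by 85 mm) begins 54 mm behind the grasp point. The pads swing forward as they close: fully open they stand 13 mm farther back than shut.
Start: joints at [1.229, 0.689, -0.195, 1.565, 0.157, 0.902, -0.215], TCP at [229.416, -581.397, 231.317] pointing down, gripper open.
Joint ranges: [-3.01, 3.01], [-0.46, 2.08], [-1.47, 1.51], [0.13, 2.56], [-1, 4.14], [0.04, 2.09], [-2.66, 2.66]. Speed limits (rad/s): [2.57, 2.57, 3.14, 3.14, 3.14, 3.14, 3.14].

### API

Orientations are given as a unit quaternion [w, x, y, z].
In Python, from rig import bot, cams gives the robot as it stands. The module is installed in compiled form; this text tells all that it offers.
- The arm moves only by the shell command python3 -m inch 'ROWS' [OPENING] [FORCE]. ROWS is JSON, a list of rows, each a list of 2 entries, a list of its own where there are three numbers: the shift along the world's x, y, z in mm, then the turn, a rotation vector about the world's x, y, z in rad. A call has 1 to 8 rows; each row is the pose to reach, as a shift and turn from the pose measured when the call began; what a row does not reach only later rows make up. A row lasts 1/8 s, in which the tool goes at most 62.5 mm and 10.7 degrees, less where a joint would pass 70% of its speed; a pose out of reach is approached as far as the arm can. A call with a gripper value outside its range is refused whole. OPENING is the opening, from 0 (shut) to 1 (fully open), set as the call begins (- or left out, the last holds). The fingers move at their own pace and stop on an object; FORCE is the grip in N (left out, the last holds). Time passes only in rows, so rows that repeat a pose let the fingers close. It gives the time, the measured TCP pose, the force and the opening at its end, in the units of the state.
- bot.get_state(): the state, without advancing time (a new reading comes with each control period).
- cams.capture(name): name is "scene" or "side" or "wrist"; returns a dict with "color" (480x640x3 uint8, red, green, blue), "z_map" (480x640 float32, mm along the optical axis (not along the pixel's ray), 0 where there is no reading), "camera_matrix" (3x3 intrinsics, pixels), "position" and "rotation" of the camera in the world; the wrist camera has in their place "hand_eye" (4x4, takes a point from camera to tool coordinates, whose origin is the TCP and whose axes are the tool frame's). Camera axes: x right, y up, looking along -z (the intrinsics and any distortion apply to the point x, -y, -z); pixel columns grow to the right and rows downward; lengths in mm; the calibration is good to about 2 mm. A picture is of the moment at which its call begins: read the wrist's pose just before it.
- bot.job_done(): hands the job in, once; it reports no verdict.
Trained networks look in the newest picture that a camera, given by its name, has taken for a name from the list of things; names that differ only in an ending like _2 or _b are one class to them, and where a whole thing is asked for, a point or a joint stands for the part that bears it (a point fixed in the world has none). Each returns a list of dicts, best first, with "conf" (0 to 1); they miss things now and then, are a little off and sometimes report something else, mostly with a low value. They report only what shows in the picture. A call takes as long as a camera call. They do not tell look-alikes from the thing itself.
- cams.trace(camera, target): "pixels" (480x640 bool, what is visible of it).
- cams.landmark_of(camera, target): "position" ([x, y, z] in mm, in world coordinates, good to about 4 mm: a listed point, or the origin of a listed thing).
The state is a dict: "time_s": time; "joint_pos": joint angles; "joint_vel": joint speeds; "joint_torque": joint torques, N m; "eef_pos": TCP position; "orientation": TCP orientation; "ft_force": force on the tool from outside, world axes, zero at the start; "ft_torque": the same for the moment, N m; "gripper_width": finger opening in mm.
Only numpy, scipy, OpenCV 4.12 (cv2) and the standard library are available. Lean on these libraries where they do the work, as an engineer would, in place of code of your own. Each camera call takes 0.05 s, during which the arm holds its last target. There are 200 camera calls.

### The job

Get the school lab's coil demonstration ready: first push the grey wedge under the free edge of the tilted white stage plate until the plate is level to within a degree, then slide every wound coil up off its post on the rack and stand it upright on the plate, wholly on it and not on another coil. The coils are delicate: hold them only lightly by the collar and set them down softly, and do not disturb the other things on the table. The plate must still be level at the end, with the wedge left under it.

Things in the scene. Friction and masses are not known exactly. Their poses are not given: they have to be found in the camera images.
- plate (a joint): Tilt of the white stage plate about its hinge (rad): 0 is level; negative: the free edge hangs low (starts at about -0.08, where its two stub feet reach the table); positive: the free edge is too high. The hinge is damped: with nothing under it the plate sinks in under a second.
- plate_top (a point): Centre of the top face of the white stage plate: 240 mm along its x, 180 mm along its y, 12 mm thick; z is its upward normal. It is hinged along its -y edge in a fixed dark bar whose end cheeks stand 50 mm high, 129 mm either side of the middle. Level, its top is 44 mm and its underside 32 mm above the table.
- free_edge (a point): Middle of the lower corner line of the plate's free (+y) edge, opposite the hinge. The plate is open underneath here between two stub feet 105 mm either side of the middle; about 18 mm above the table at the start, 32 mm when level.
- wedge_handle (a point): Middle of the upright handle of a loose grey plastic wedge, 48 mm above the wedge's underside. Handle: 26 mm along the wedge's x, 30 mm across (grip it across, from above), top 67 mm above the table. With the plate level this point is about 34 mm outside the plate's free edge; 10 mm of travel tilts the plate about 0.014 rad. Friction keeps the wedge in place when let go.
- wedge_tip (a point): Middle of the wedge's thin end, at table level, 138 mm from the handle's middle along the wedge's own +x. The wedge is 50 mm wide, 6 mm high here, and rises evenly to 37 mm at the handle's front face. It starts just off the plate's free edge, pointing roughly at the hinge.
- coil1_mid (a point): coil1, may be absent: centre, half-way up, of a copper-wound bobbin on a rack post, axis z upright, 90 mm high, about 0.18 kg, all alike. Lower 50 mm: winding between flanges of 60 mm diameter; upper 40 mm: bare collar of 36 mm diameter, where to grip (5 to 45 mm above this point); it cracks if gripped with over 50 N. A 22 mm bore runs through.
- coil2_mid (a point): coil2, may be absent: centre, half-way up, of a copper-wound bobbin on a rack post, axis z upright, 90 mm high, about 0.18 kg, all alike. Lower 50 mm: winding between flanges of 60 mm diameter; upper 40 mm: bare collar of 36 mm diameter, where to grip (5 to 45 mm above this point); it cracks if gripped with over 50 N. A 22 mm bore runs through.
- coil3_mid (a point): coil3, may be absent: centre, half-way up, of a copper-wound bobbin on a rack post, axis z upright, 90 mm high, about 0.18 kg, all alike. Lower 50 mm: winding between flanges of 60 mm diameter; upper 40 mm: bare collar of 36 mm diameter, where to grip (5 to 45 mm above this point); it cracks if gripped with over 50 N. A 22 mm bore runs through.
- coil4_mid (a point): coil4, may be absent: centre, half-way up, of a copper-wound bobbin on a rack post, axis z upright, 90 mm high, about 0.18 kg, all alike. Lower 50 mm: winding between flanges of 60 mm diameter; upper 40 mm: bare collar of 36 mm diameter, where to grip (5 to 45 mm above this point); it cracks if gripped with over 50 N. A 22 mm bore runs through.
- coil5_mid (a point): coil5, may be absent: centre, half-way up, of a copper-wound bobbin on a rack post, axis z upright, 90 mm high, about 0.18 kg, all alike. Lower 50 mm: winding between flanges of 60 mm diameter; upper 40 mm: bare collar of 36 mm diameter, where to grip (5 to 45 mm above this point); it cracks if gripped with over 50 N. A 22 mm bore runs through.
- coil6_mid (a point): coil6, may be absent: centre, half-way up, of a copper-wound bobbin on a rack post, axis z upright, 90 mm high, about 0.18 kg, all alike. Lower 50 mm: winding between flanges of 60 mm diameter; upper 40 mm: bare collar of 36 mm diameter, where to grip (5 to 45 mm above this point); it cracks if gripped with over 50 N. A 22 mm bore runs through.
- rack: Fixed dark-wood rack, 250 mm along its x, 165 mm along its y, 15 mm high; origin at the centre of its underside. Six upright steel posts, 16 mm diameter, tips 115 mm above the table, at x = -85, 0, 85 mm and y = -42.5, 42.5 mm. A coil must rise more than 100 mm to clear its post; posts stand 10 mm out of the coils' tops.
- beaker: Bystander: glass beaker, 68 mm diameter, 85 mm high; origin at the centre of its underside; leave it where it is.
- reagent: Bystander: amber bottle, 60 mm diameter, 130 mm high; origin at the centre of its underside; leave it where it is.
- jar: Bystander: glass jar, 70 mm diameter, 90 mm high; origin at the centre of its underside; leave it where it is.
- tubes: Bystander: white rack of test tubes, 80 x 220 mm, 130 mm high; origin at the centre of its underside; leave it where it is.
Mind the look-alikes: they are no part of the job. Of the things shaped like the part that bears wedge_handle, the grey one is meant.

How it is judged:
By the outcome, as a careful person would: the job done as asked, in the order asked, and still so for the second after the job is handed in, with the robot touching nothing.
Of coil1, coil2, coil3, coil4, coil5, coil6 only 4 to 6 are there at a start; the rules pass over those that are not, and their reading is None.
At some moment in a run one of wedge may be knocked a few centimetres aside while the robot is not near it.
It also fails if it takes over 210 s, if anything falls off the work surface, if the arm or the gripper's body presses on something with over 40 N, if the wrist force passes 120 N, or if a joint passes its speed limit or range.

## Working session

There is one attempt and no reset: what is moved stays moved. The work goes in short steps, Python scripts to look and compute and a shell command to move; the robot and the scene stay as the last step left them, time stands still between calls to the robot, and variables do not carry over. Pictures are saved under pics/ and viewed, about 12 in all and at most 16, crops included, and the job is handed in when it is done.

```bash
mkdir -p pics; cat > h.py <<'E'
import numpy as np, cv2
from rig import bot, cams
def shot(n,f=None):
    c=cams.capture(n)
    if f: cv2.imwrite('pics/'+f,c['color'][...,::-1])
    return c
def pose(c):
    return np.array(c['rotation']),np.array(c['position'])
def world(c,px,R=None,p=None):
    "px Nx2 (u,v) -> world via z_map"
    px=np.atleast_2d(px).astype(int); K=np.array(c['camera_matrix'])
    z=c['z_map'][px[:,1],px[:,0]].astype(float)
    x=(px[:,0]-K[0,2])/K[0,0]*z; y=(px[:,1]-K[1,2])/K[1,1]*z
    P=np.c_[x,-y,-z]
    if R is None: R,p=pose(c)
    return P@R.T+p
def cloud(c,mask):
    v,u=np.nonzero(mask&(c['z_map']>0)); return world(c,np.c_[u,v])
E
python3 - <<'E'
from h import *
np.set_printoptions(precision=1,suppress=True)
s=bot.get_state(); print(s)
for n in ['scene','side']:
    c=shot(n,n+'0.png'); print(n,c['position'],np.array(c['rotation']).shape,c['camera_matrix'])
    for t in ['plate_top','free_edge','wedge_handle','wedge_tip','coil1_mid','rack','beaker','reagent','jar','tubes']:
        for d in cams.landmark_of(n,t):
            print(t,round(d['conf'],2),np.array(d['position']))
E
```

```text
{'time_s': 0.0, 'joint_pos': array([ 1.2,  0.7, -0.2,  1.6,  0.2,  0.9, -0.2]), 'joint_vel': array([-0.,  0., -0., -0.,  0., -0., -0.]), 'joint_torque': array([  0. , -54. ,  -1.3, -15.9,   0. ,   0. ,  -0. ]), 'eef_pos': array([ 229.1, -580.8,  230.4]), 'orientation': array([-0. ,  0.8, -0.6, -0. ]), 'ft_force': array([-0.9, -0.2,  0.5]), 'ft_torque': array([0., 0., 0.]), 'gripper_width': 85.08290385080049}
scene [1028.1  836.1 1087.2] (4,) [[550.5   0.  321.2]
 [  0.  550.5 240. ]
 [  0.    0.    1. ]]
plate_top 0.68 [ 492.8 -209.8   39.9]
free_edge 0.94 [ 488.  -113.6   15.3]
wedge_handle 0.64 [479.   39.3  48.1]
wedge_handle 0.59 [506.2 351.   50.1]
wedge_tip 0.98 [624.9 422.7   0.6]
wedge_tip 0.94 [ 483.3 -100.3    1.4]
wedge_tip 0.61 [602.7 104.5  60. ]
coil1_mid 0.75 [606.4 186.4  60.2]
rack 0.82 [516.1 148.   -1.9]
rack 0.32 [478.9  37.8  51.5]
beaker 0.77 [730.8  -9.8   2.3]
beaker 0.53 [ 482.2 -100.4   -1. ]
beaker 0.32 [604.3 185.6  63.2]
beaker 0.16 [ 496.7 -424.3   -0.3]
reagent 0.83 [ 495.  -426.9    4.3]
reagent 0.3 [ 488.7 -114.4   16.5]
jar 0.64 [ 693.1 -366.6   -3.2]
tubes 0.76 [737.2 222.1   0.4]
side [195.8 484.  864.5] (4,) [[498.    0.  311.6]
 [  0.  498.  236.6]
 [  0.    0.    1. ]]
plate_top 0.7 [ 496.9 -201.8   36. ]
free_edge 0.58 [ 491.6 -116.6   19.2]
wedge_handle 0.76 [501.5 351.5  48.9]
wedge_handle 0.56 [481.5  43.3  53.7]
wedge_tip 0.91 [624.4 424.1  -3.3]
wedge_tip 0.9 [483.2 -99.   -0.9]
wedge_tip 0.2 [ 494.4 -204.    36.6]
coil1_mid 0.77 [606.4 189.3  62. ]
coil1_mid 0.31 [ 488.7 -117.7   21.1]
rack 0.65 [519.2 146.4  -1.5]
beaker 0.6 [728.4  -4.6   0.3]
jar 0.71 [ 695.4 -372.7    2.4]
jar 0.53 [728.1  -3.5   0.5]
tubes 0.94 [742.5 226.8   2.7]
```

View pics/scene0.png

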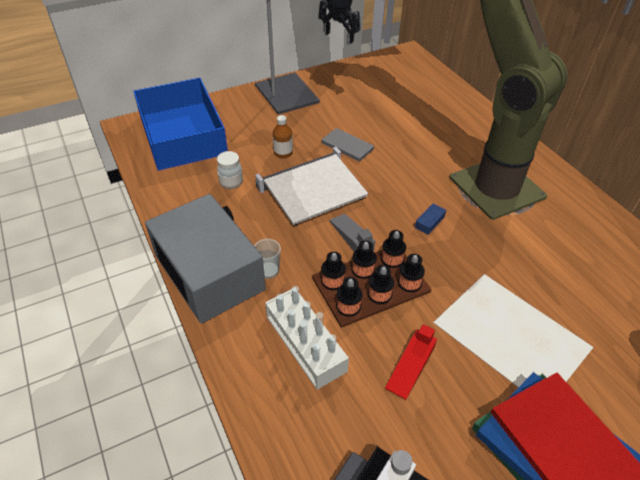

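View pics/side0.png

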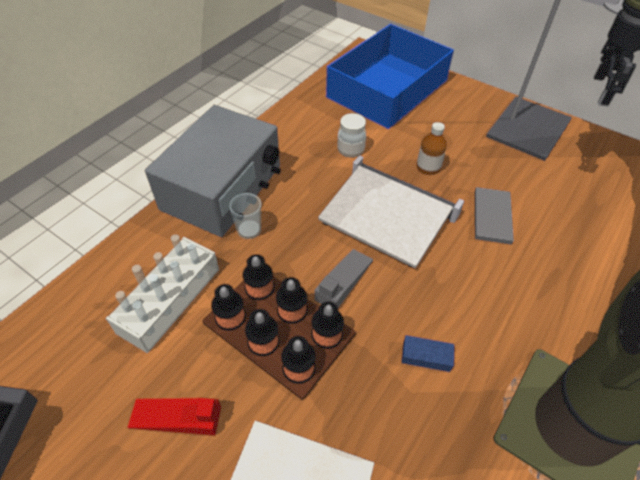

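```bash
cat >> h.py <<'E'
from scipy.spatial.transform import Rotation as Ro
def pose(c):
    q=np.array(c['rotation']); return Ro.from_quat(q[[1,2,3,0]]).as_matrix(),np.array(c['position'])
def plate(c,n):
    for d in cams.trace(n,'plate_top')[:1]:
        m=cv2.erode(d['pixels'].astype(np.uint8),np.ones((7,7)))>0
        P=cloud(c,m); P=P[np.abs(P[:,2]-np.median(P[:,2]))<25]
        A=np.c_[P[:,:2],np.ones(len(P))]
        for _ in range(3):
            k,*_r=np.linalg.lstsq(A,P[:,2],rcond=None); g=np.abs(A@k-P[:,2])<5; A,P=A[g],P[g]
        M=cloud(c,d['pixels']); M=M[np.abs(np.c_[M[:,:2],np.ones(len(M))]@k-M[:,2])<5]
        return round(d['conf'],2),k,cv2.minAreaRect(M[:,:2].astype(np.float32))
def tilt(n='scene'):
    c=cams.capture(n); r=plate(c,n)
    if r: print(n,'slopes x,y',np.round(r[1][:2],4),'h',r[1]@np.array([r[2][0][0],r[2][0][1],1]),r[2])
def info(h=''):
    s=bot.get_state(); R=Ro.from_quat(np.array(s['orientation'])[[1,2,3,0]]).as_matrix()
    print('t',round(s['time_s'],2),'tcp',np.round(s['eef_pos'],1),'jaw',np.round(R[:,0],3),'z',np.round(R[:,2],3),'q7',np.round(s['joint_pos'],2),'F',np.round(s['ft_force'],1),'w',round(s['gripper_width'],1))
E
python3 - <<'E'
from h import *
np.set_printoptions(precision=1,suppress=True)
info()
for n in ['scene','side']:
    c=shot(n); print(n); tilt(n)
    for t in ['wedge_handle','rack','coil1_mid']:
        for d in cams.trace(n,t)[:8]:
            P=cloud(c,d['pixels'])
            if len(P)<20: continue
            print(t,round(d['conf'],2),len(P),P.mean(0),P.min(0),P.max(0),cv2.minAreaRect(P[:,:2].astype(np.float32)))
    # coil tops by height
    v,u=np.mgrid[:480,:640]; Q=world(c,np.c_[u.ravel(),v.ravel()])
    for zl,zh in [(100,109),(111,120)]:
        k=(np.abs(Q[:,2]-(zl+zh)/2)<(zh-zl)/2)&(abs(Q[:,0]-520)<170)&(abs(Q[:,1]-150)<140)&(c['z_map'].ravel()>0)
        nn,lab,st,ce=cv2.connectedComponentsWithStats(k.reshape(480,640).astype(np.uint8),connectivity=8)
        for i in range(1,nn):
            if st[i,4]>8:
                B=Q[lab.ravel()==i]; print(zl,st[i,4],B.mean(0),(B.min(0)+B.max(0))/2,B.max(0)-B.min(0))
E
```

```text
t 1.1 tcp [ 229.4 -581.4  231.3] jaw [ 0.4 -0.9  0. ] z [ 0. -0. -1.] q7 [ 1.2  0.7 -0.2  1.6  0.2  0.9 -0.2] F [-0.7  0.2 -0.8] w 85.2
scene
scene slopes x,y [ 0.  -0.1] h 34.91214234905434 ((495.077880859375, -201.56471252441406), (242.58375549316406, 189.7578887939453), 1.9464939832687378)
wedge_handle 0.92 1742 [558.3 389.7  25.4] [484.9 314.3  -5.9] [633.8 447.7  72.6] ((548.4393920898438, 380.80859375), (178.96266174316406, 55.947750091552734), 33.032005310058594)
wedge_handle 0.57 744 [486.7 -11.4  26.7] [450.8 -94.7  -1.9] [508.9  60.5  69.6] ((480.0330810546875, -17.14905548095703), (55.18875503540039, 155.80787658691406), 1.4279212951660156)
wedge_handle 0.34 4112 [ 500.2 -195.3   34. ] [ 371.4 -311.1   -5.4] [ 619.2 -105.3   48.1] ((495.37615966796875, -210.6697998046875), (243.9975128173828, 204.72808837890625), 1.7590330839157104)
rack 0.72 2063 [541.9 182.1  20.9] [390.   65.3  -4.9] [648.  238.7 117. ] ((516.6954956054688, 152.75949096679688), (167.23013305664062, 257.3171691894531), 87.90020751953125)
coil1_mid 0.95 822 [611.3 198.9  61.4] [546.5 111.2   9.6] [635.7 2
[... 2030 characters left out ...]
34 [516.7 106.1 104.9] [518.  104.7 104.4] [36.5 36.5  8.8]
100 238 [604.5 188.  105. ] [606.7 186.7 104.4] [38.5 35.7  8.7]
100 262 [432.5 108.7 105.1] [433.4 108.  104.4] [36.  35.4  8.5]
100 259 [519.9 190.7 105. ] [521.4 189.7 104.5] [36.8 36.1  8.9]
100 283 [435.2 193.4 105.1] [436.2 192.6 104.6] [36.2 35.8  8.7]
111 26 [601.7 102.6 114.1] [602.6 102.3 114.9] [9.7 9.2 7.6]
111 34 [517.1 106.1 114.6] [517.  105.4 114.7] [13.5 10.1  7.3]
111 34 [604.9 188.  114.4] [605.4 187.7 114.4] [12.1 10.4  6.3]
111 38 [432.3 108.9 114.3] [432.4 108.7 114.5] [10.   9.6  7. ]
111 33 [520.1 190.5 114.4] [520.2 189.8 114.2] [11.2 11.4  5.4]
111 44 [435.1 193.2 114.2] [435.6 192.9 114.5] [12.3 12.5  6.9]
```

Identity check: two wedges are candidates. The red one has its handle at scene (425,333); the grey one is at scene (352,235) / side (330,290), with its tip at the plate's free edge. The grey one is meant. I'll confirm it in a crop.

```bash
python3 - <<'E'
import cv2
i=cv2.imread('pics/side0.png')[180:420,120:440]; cv2.imwrite('pics/crop1.png',cv2.resize(i,None,fx=2.4,fy=2.4,interpolation=cv2.INTER_CUBIC))
E
python3 -m inch '[[[23,56,0],[0,0,0.145]],[[46,112,0],[0,0,0.29]],[[69,168,0],[0,0,0.435]],[[92,224,0],[0,0,0.58]],[[115,280,0],[0,0,0.725]],[[138,336,0],[0,0,0.87]],[[161,392,0],[0,0,1.015]],[[184,448,0],[0,0,1.16]]]' 1
python3 -c "
from h import *
info()"
```

```text
time_s: 2.7
eef_pos: [414.3, -131.8, 231.7]
orientation: [0.0, 1.0, -0.015, 0.001]
ft_force: [1.3, -1.4, -0.6]
gripper_width: 85.5
t 2.7 tcp [ 414.3 -131.8  231.7] jaw [ 1.    -0.031  0.001] z [ 0.001 -0.    -1.   ] q7 [ 0.54  0.48 -0.5   2.1   0.38  0.64 -0.25] F [ 1.3 -1.4 -0.6] w 85.5
```

View pics/crop1.png

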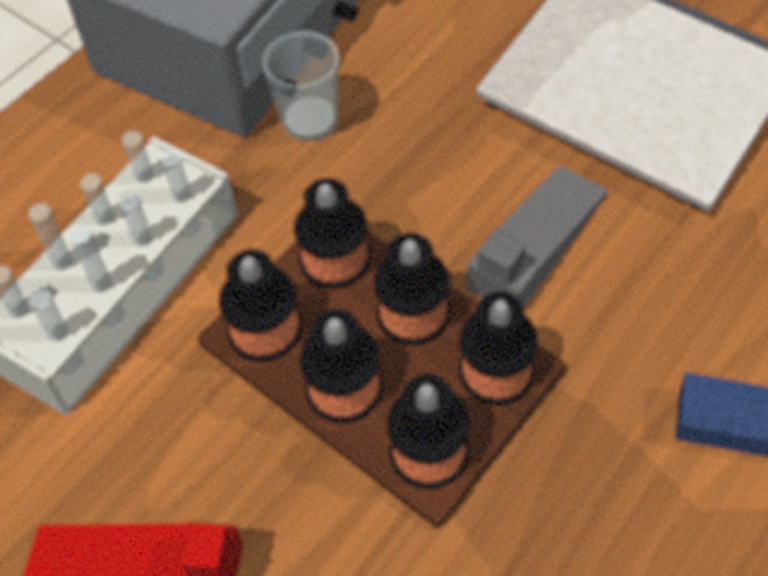

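The crop shows the grey wedge with its handle at (505,260) and its thin end towards the plate; the red decoy is at the lower left. I'll move above the grey handle and check with the wrist camera.

```bash

python3 -m inch '[[[17,43,0],[0,0,0.01]],[[34,86,0],[0,0,0.03]],[[51,130,-20],[0,0,0.05]],[[66,173,-40],[0,0,0.05]],[[66,173,-40],[0,0,0.05]]]' 1
cat >> h.py <<'E'
def wrist(f=None):
    s=bot.get_state(); c=cams.capture('wrist'); 
    if f: cv2.imwrite('pics/'+f,c['color'][...,::-1])
    T=np.eye(4);T[:3,:3]=Ro.from_quat(np.array(s['orientation'])[[1,2,3,0]]).as_matrix();T[:3,3]=s['eef_pos']
    T=T@np.array(c['hand_eye']); q=Ro.from_matrix(T[:3,:3]).as_quat(); c['rotation']=q[[3,0,1,2]]; c['position']=T[:3,3]
    return c
E
python3 - <<'E'
from h import *
np.set_printoptions(precision=1,suppress=True)
info(); c=wrist('w1.png'); print(c['position'])
for t in ['wedge_handle','wedge_tip','coil1_mid','free_edge']:
    for d in cams.landmark_of('wrist',t): print(t,round(d['conf'],2),d['position'])
v,u=np.mgrid[:480,:640]; Q=world(c,np.c_[u.ravel(),v.ravel()])
k=(abs(Q[:,2]-67)<4)&(abs(Q[:,0]-480)<40)&(abs(Q[:,1]-40)<35)
print(k.sum(),Q[k].min(0),Q[k].max(0),cv2.minAreaRect(Q[k][:,:2].astype(np.float32)))
E
```

```text
time_s: 3.32
eef_pos: [480.9, 46.0, 190.9]
orientation: [-0.001, 1.0, 0.013, 0.001]
ft_force: [-0.3, -0.5, -0.4]
gripper_width: 85.1
t 3.33 tcp [480.9  46.  190.9] jaw [1. 0. 0.] z [ 0.  0. -1.] q7 [ 0.1  0.6 -0.5  2.   0.4  0.6 -0.6] F [-0.3 -0.5 -0.4] w 85.1
[479.4 113.2 333.1]
wedge_tip 0.55 [486.7, -101.5, 1.9]
coil1_mid 0.2 [484.3, -97.9, 1.7]
free_edge 0.93 [489.7, -113.3, 13.0]
1736 [463.3  26.2  63.1] [493.4  53.   69.1] ((478.30657958984375, 39.5823974609375), (29.451013565063477, 26.295541763305664), 2.183359384536743)
```

View pics/w1.png

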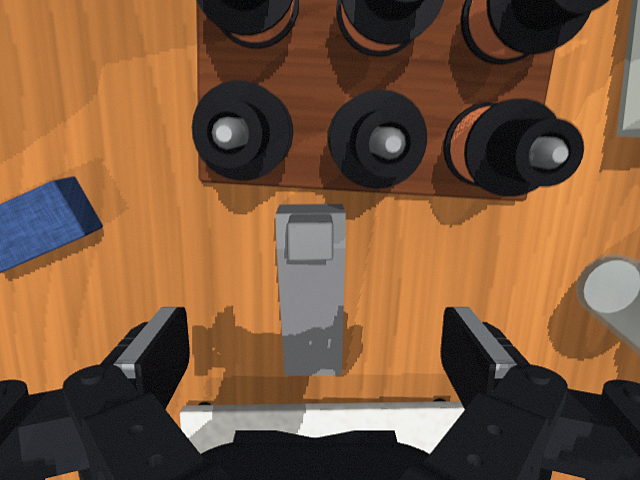

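Handle top at pixel (310,240), 29 × 26 mm at z ≈ 67, which matches. Now descend and grip it.

```bash

python3 -m inch '[[[-2.5,-6,-40],[0,0,0.012]],[[-2.5,-6,-80],[0,0,0.012]],[[-2.5,-6,-115],[0,0,0.012]],[[-2.5,-6,-135],[0,0,0.012]],[[-2.5,-6,-146],[0,0,0.012]],[[-2.5,-6,-146],[0,0,0.012]]]' 1
python3 -m inch '[[[0,0,0],[0,0,0]],[[0,0,0],[0,0,0]],[[0,0,0],[0,0,0]],[[0,0,0],[0,0,0]],[[0,0,0],[0,0,0]],[[0,0,0],[0,0,0]]]' 0 60
python3 -m inch '[[[0.5,-12,0],[0,0,0]],[[1,-25,0],[0,0,0]],[[2,-45,0],[0,0,0]],[[3,-65,0],[0,0,0]],[[3,-80,0],[0,0,0]],[[3.5,-90,0],[0,0,0]],[[3.5,-90,0],[0,0,0]]]'
python3 -c "
from h import *
info(); tilt('scene'); tilt('side')"
```

```text
time_s: 4.32
eef_pos: [477.7, 33.0, 45.9]
orientation: [0.001, 1.0, 0.014, 0.001]
ft_force: [0.3, -1.0, 0.0]
gripper_width: 85.2
time_s: 5.08
eef_pos: [478.1, 32.9, 46.6]
orientation: [0.001, 1.0, 0.014, 0.001]
ft_force: [1.2, -0.4, 5.3]
gripper_width: 28.8
time_s: 5.95
eef_pos: [482.2, -56.8, 46.7]
orientation: [-0.0, 1.0, 0.014, 0.002]
ft_force: [0.5, 3.4, 0.9]
gripper_width: 28.6
t 5.95 tcp [482.2 -56.8  46.7] jaw [1.    0.028 0.004] z [ 0.004  0.    -1.   ] q7 [ 0.15  0.85 -0.21  2.11  0.71  0.24 -0.66] F [0.5 3.4 0.9] w 28.6
scene slopes x,y [ 0.0037 -0.0417] h 38.115016281424474 ((502.86334228515625, -202.2714385986328), (227.0373992919922, 188.5594482421875), 2.542895793914795)
side slopes x,y [ 0.0019 -0.0459] h 40.98901115873413 ((494.82635498046875, -207.62741088867188), (240.2868194580078, 185.6967315673828), 2.3380305767059326)
```

```bash

python3 -m inch '[[[0.3,-8,0],[0,0,0]],[[0.7,-18,0],[0,0,0]],[[1,-25,0],[0,0,0]],[[1.1,-28,0],[0,0,0]],[[1.1,-28,0],[0,0,0]]]'
cat >> h.py <<'E'
def table(n):
    "plane of bare table around the plate, as reference for tilt"
    c=cams.capture(n); v,u=np.mgrid[:480:2,:640:2]; px=np.c_[u.ravel(),v.ravel()]; Q=world(c,px)
    Q=Q[(c['z_map'][px[:,1],px[:,0]]>0)&(abs(Q[:,2])<6)&(abs(Q[:,0]-500)<200)&(abs(Q[:,1]+150)<250)]
    A=np.c_[Q[:,:2],np.ones(len(Q))]
    for _ in range(4):
        k,*_r=np.linalg.lstsq(A,Q[:,2],rcond=None); g=np.abs(A@k-Q[:,2])<3; A,Q=A[g],Q[g]
    print(n,'table',len(Q),np.round(k[:2],4), k@[495,-205,1])
E
python3 -c "
from h import *
info(); tilt('scene'); table('scene'); tilt('side'); table('side')"
```

```text
time_s: 6.78
eef_pos: [483.1, -83.6, 46.7]
orientation: [-0.0, 1.0, 0.015, 0.002]
ft_force: [-0.1, 6.2, 1.6]
gripper_width: 28.5
t 6.78 tcp [483.1 -83.6  46.7] jaw [1.    0.029 0.004] z [ 0.004  0.001 -1.   ] q7 [ 0.22  0.85 -0.23  2.1   0.72  0.26 -0.61] F [-0.1  6.2  1.6] w 28.5
scene slopes x,y [ 0.0016 -0.0052] h 41.52053540166865 ((495.81549072265625, -202.441162109375), (241.6673126220703, 188.2821502685547), 2.2192845344543457)
scene table 1927 [-0.0006  0.0014] -1.7448389318054418
side slopes x,y [-0.     -0.0073] h 44.310200439873284 ((494.96783447265625, -207.1218719482422), (240.427734375, 186.21603393554688), 2.542968273162842)
side table 4587 [-0.0004 -0.0007] 0.9482919203540161
```

```bash

python3 -m inch '[[[0.1,-2.5,0],[0,0,0]],[[0.2,-5,0],[0,0,0]],[[0.2,-5,0],[0,0,0]],[[0.2,-5,0],[0,0,0]]]'
python3 -m inch '[[[0,0,0],[0,0,0]],[[0,0,0],[0,0,0]],[[0,0,0],[0,0,0]],[[0,0,0],[0,0,0]],[[0,0,20],[0,0,0]],[[0,0,60],[0,0,0]],[[0,0,110],[0,0,0]],[[0,0,110],[0,0,0]]]' 1
python3 - <<'E'
from h import *
np.set_printoptions(precision=1,suppress=True)
info(); tilt('scene'); table('scene'); tilt('side'); table('side')
c=wrist(); v,u=np.mgrid[:480,:640]; Q=world(c,np.c_[u.ravel(),v.ravel()])
k=(abs(Q[:,2]-67)<4)&(abs(Q[:,0]-480)<40)&(abs(Q[:,1]+80)<35)
print(k.sum(),Q[k].min(0),Q[k].max(0),cv2.minAreaRect(Q[k][:,:2].astype(np.float32)))
E
```

```text
time_s: 7.58
eef_pos: [483.0, -86.9, 46.7]
orientation: [-0.001, 1.0, 0.016, 0.002]
ft_force: [-0.1, 6.3, 1.8]
gripper_width: 28.9
time_s: 8.57
eef_pos: [485.2, -87.2, 159.7]
orientation: [-0.001, 1.0, 0.015, 0.005]
ft_force: [0.6, -0.3, -0.2]
gripper_width: 85.2
t 8.57 tcp [485.2 -87.2 159.7] jaw [1. 0. 0.] z [ 0.  0. -1.] q7 [ 0.4  0.7 -0.5  2.   0.6  0.6 -0.5] F [ 0.6 -0.3 -0.2] w 85.2
scene slopes x,y [0. 0.] h 41.860590241429264 ((495.6625671386719, -202.40451049804688), (242.44967651367188, 190.53187561035156), 2.625824451446533)
scene table 1922 [-0.  0.] -1.597319871905813
side table 4538 [-0. -0.] 1.0276699568229173
2367 [467.7 -93.3  63.1] [498.5 -66.8  68.5] ((483.0610656738281, -80.31388092041016), (29.914552688598633, 26.593759536743164), 2.56997013092041)
```

```bash

python3 -m inch '[[[0,20,30],[0,0,0]],[[8,70,45],[0,0,0]],[[16,120,45],[0,0,0]],[[24,170,45],[0,0,0]],[[28,185,45],[0,0,0]],[[28,185,45],[0,0,0]]]' 0.75 25
python3 - <<'E'
from h import *
info(); tilt('scene'); table('scene'); tilt('side'); table('side')
np.set_printoptions(precision=1,suppress=True)
c=wrist(); v,u=np.mgrid[:480,:640]; Q=world(c,np.c_[u.ravel(),v.ravel()])
k=(abs(Q[:,2]-105)<4)
nn,lab,st,ce=cv2.connectedComponentsWithStats(k.reshape(480,640).astype(np.uint8),connectivity=8)
for i in range(1,nn):
    if st[i,4]>400:
        B=Q[lab.ravel()==i]; print(st[i,4],(B.min(0)+B.max(0))/2,B.max(0)-B.min(0))
E
```

```text
time_s: 9.68
eef_pos: [510.0, 98.8, 200.0]
orientation: [-0.001, 1.0, 0.017, 0.0]
ft_force: [-0.3, -1.0, 0.0]
gripper_width: 64.0
t 9.68 tcp [510.   98.8 200. ] jaw [0.999 0.033 0.   ] z [-0.     0.002 -1.   ] q7 [ 0.04  0.63 -0.51  1.91  0.46  0.72 -0.71] F [-0.3 -1.   0. ] w 64.0
scene slopes x,y [ 0.0001 -0.0011] h 41.86227635521661 ((495.55047607421875, -202.5509033203125), (243.5176544189453, 187.71292114257812), 2.827853202819824)
scene table 1790 [-0.0011  0.0012] -1.6332272222136837
side slopes x,y [-0.0003 -0.004 ] h 44.59489277880266 ((496.36492919921875, -206.78887939453125), (244.30307006835938, 187.54449462890625), 2.680255174636841)
side table 4147 [-0.0008 -0.0008] 0.9358307505616782
2712 [437.1 192.8 104. ] [36.3 35.8  6. ]
2512 [522.1 190.  103.9] [35.4 36.   5.7]
2673 [606.9 187.2 104.7] [36.4 36.   7.4]
2055 [434.4 108.1 103.8] [36.2 35.7  5.5]
1954 [519.2 105.1 103.7] [35.8 35.9  5.4]
2025 [604.  102.4 103.8] [36.4 36.   5.4]
```

Tilt is about −0.003 rad, so the plate is level. Next, the first coil.

```bash

python3 -m inch '[[[9,6.3,-20],[0,0,-0.03]],[[9,6.3,-60],[0,0,-0.03]],[[9,6.3,-95],[0,0,-0.03]],[[9,6.3,-120],[0,0,-0.03]],[[9,6.3,-130],[0,0,-0.03]],[[9,6.3,-130],[0,0,-0.03]]]' 0.75 25
python3 -m inch '[[[0,0,0],[0,0,0]],[[0,0,0],[0,0,0]],[[0,0,0],[0,0,0]],[[0,0,0],[0,0,0]],[[0,0,0],[0,0,0]]]' 0 25
python3 -c "
from h import *
info()"
```

```text
time_s: 10.78
eef_pos: [519.2, 102.8, 70.5]
orientation: [-0.001, 1.0, -0.001, 0.0]
ft_force: [-0.5, 0.2, -0.0]
gripper_width: 63.9
time_s: 11.4
eef_pos: [519.8, 102.9, 71.4]
orientation: [-0.001, 1.0, -0.001, 0.001]
ft_force: [-1.4, -0.6, 5.9]
gripper_width: 34.3
t 11.4 tcp [519.8 102.9  71.4] jaw [ 1.    -0.001  0.002] z [ 0.002  0.002 -1.   ] q7 [-0.08  0.84 -0.33  1.97  0.62  0.43 -0.88] F [-1.4 -0.6  5.9] w 34.3
```

```bash

python3 -m inch '[[[0,0,15],[0,0,0]],[[0,0,45],[0,0,0]],[[0,0,80],[0,0,0]],[[0,0,115],[0,0,0]],[[0,0,130],[0,0,0]],[[0,0,130],[0,0,0]]]'
python3 -m inch '[[[-2,-35,0],[0,0,0.01]],[[-5,-85,0],[0,0,0.02]],[[-9,-135,0],[0,0,0.03]],[[-12,-185,0],[0,0,0.04]],[[-15,-235,0],[0,0,0.04]],[[-18,-285,0],[0,0,0.04]],[[-21,-330,0],[0,0,0.04]],[[-22,-351.5,0],[0,0,0.04]]]'
python3 - <<'E'
from h import *
info(); tilt('scene'); c=shot('side','s2.png')
E
```

```text
time_s: 12.15
eef_pos: [520.2, 102.9, 202.2]
orientation: [-0.001, 1.0, -0.001, 0.002]
ft_force: [0.3, -0.1, -1.8]
gripper_width: 33.7
time_s: 13.15
eef_pos: [495.9, -252.1, 200.0]
orientation: [-0.001, 1.0, 0.017, -0.0]
ft_force: [0.7, 0.4, -2.4]
gripper_width: 34.4
t 13.15 tcp [ 495.9 -252.1  200. ] jaw [ 0.999  0.034 -0.   ] z [-0.001  0.002 -1.   ] q7 [ 0.73  0.69 -0.57  1.8   0.5   0.81 -0.06] F [ 0.7  0.4 -2.4] w 34.4
scene slopes x,y [-0.0005  0.0004] h 41.90285511455161 ((495.6005859375, -201.73672485351562), (243.1428985595703, 189.93406677246094), 2.7351725101470947)
```

View pics/s2.png

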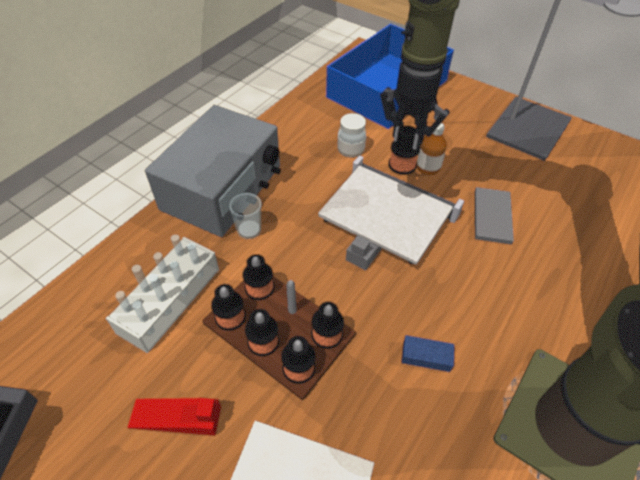

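```bash

python3 -m inch '[[[1.5,1,-25],[0,0,0]],[[1.5,1,-60],[0,0,0]],[[1.5,1,-85],[0,0,0]],[[1.5,1,-93],[0,0,0]],[[1.5,1,-95],[0,0,0]],[[1.5,1,-96],[0,0,0]],[[1.5,1,-96],[0,0,0]]]'
python3 -m inch '[[[0,0,-1],[0,0,0]],[[0,0,-1.5],[0,0,0]],[[0,0,-2],[0,0,0]],[[0,0,-2],[0,0,0]]]'
```

```text
time_s: 14.18
eef_pos: [498.9, -248.5, 105.2]
orientation: [-0.001, 1.0, 0.018, 0.001]
ft_force: [1.2, 0.0, -1.0]
gripper_width: 34.0
time_s: 14.68
eef_pos: [498.8, -248.5, 103.2]
orientation: [-0.001, 1.0, 0.018, 0.001]
ft_force: [0.2, 0.1, -1.5]
gripper_width: 34.2
```

```bash

python3 -m inch '[[[-1,-1.5,-1],[0,0,0]],[[-1,-2,-2],[0,0,0]],[[-1,-2,-2.5],[0,0,0]],[[-1,-2,-2.5],[0,0,0]]]'
python3 -m inch '[[[0,0,-0.5],[0,0,0]],[[0,0,-1],[0,0,0]],[[0,0,-1],[0,0,0]]]'
```

```text
time_s: 15.18
eef_pos: [497.8, -250.4, 100.6]
orientation: [-0.002, 1.0, 0.018, 0.001]
ft_force: [-0.0, -0.1, -2.1]
gripper_width: 33.9
time_s: 15.55
eef_pos: [497.9, -250.3, 100.3]
orientation: [-0.001, 1.0, 0.018, 0.001]
ft_force: [-2.4, 0.6, 4.7]
gripper_width: 34.2
```

```bash

python3 -m inch '[[[0,0,0],[0,0,0]],[[0,0,0],[0,0,0]],[[0,0,0],[0,0,0]],[[0,0,20],[0,0,0]],[[0,0,50],[0,0,0]],[[0,0,75],[0,0,0]],[[0,0,80],[0,0,0]]]' 0.65
python3 -m inch '[[[14,49,0],[0,0,-0.01]],[[28,98,0],[0,0,-0.02]],[[43,147,0],[0,0,-0.03]],[[57,196,0],[0,0,-0.05]],[[72,245,0],[0,0,-0.06]],[[87,294,0],[0,0,-0.07]],[[100,335,0],[0,0,-0.07]],[[106,353,0],[0,0,-0.07]]]' 0.75
python3 -c "
from h import *
info(); tilt('scene'); tilt('side')"
```

```text
time_s: 16.42
eef_pos: [498.9, -250.6, 181.6]
orientation: [-0.001, 1.0, 0.018, 0.003]
ft_force: [-0.6, -1.1, -0.9]
gripper_width: 55.4
time_s: 17.42
eef_pos: [604.6, 105.7, 180.7]
orientation: [-0.001, 1.0, -0.015, 0.002]
ft_force: [-0.1, -0.2, -0.5]
gripper_width: 64.1
t 17.43 tcp [604.6 105.7 180.7] jaw [ 1.    -0.03   0.004] z [ 0.004  0.003 -1.   ] q7 [ 0.02  0.77 -0.49  1.65  0.45  0.84 -0.68] F [-0.1 -0.2 -0.5] w 64.1
scene slopes x,y [0.0005 0.0038] h 41.67173137876506 ((495.560302734375, -200.93780517578125), (242.9099884033203, 187.70578002929688), 2.5518834590911865)
side slopes x,y [-0.0006 -0.004 ] h 44.62941268738593 ((494.8361511230469, -206.41796875), (244.44073486328125, 186.0665283203125), 2.9784393310546875)
```

```bash

python3 -m inch '[[[-0.5,-2,-25],[0,0,0]],[[-0.5,-2,-60],[0,0,0]],[[-0.5,-2,-90],[0,0,0]],[[-0.5,-2,-105],[0,0,0]],[[-0.5,-2,-110],[0,0,0]],[[-0.5,-2,-110],[0,0,0]]]' 0.75 25
python3 -m inch '[[[0,0,0],[0,0,0]],[[0,0,0],[0,0,0]],[[0,0,0],[0,0,0]],[[0,0,0],[0,0,0]],[[0,0,0],[0,0,0]]]' 0 25
python3 -m inch '[[[0,0,15],[0,0,0]],[[0,0,45],[0,0,0]],[[0,0,80],[0,0,0]],[[0,0,115],[0,0,0]],[[0,0,130],[0,0,0]],[[0,0,130],[0,0,0]]]'
```

```text
time_s: 18.38
eef_pos: [604.3, 97.6, 71.4]
orientation: [0.001, 1.0, -0.018, 0.002]
ft_force: [-0.2, 0.2, -0.4]
gripper_width: 63.7
time_s: 19.0
eef_pos: [604.9, 97.7, 72.4]
orientation: [0.001, 1.0, -0.018, 0.003]
ft_force: [-0.7, -0.8, 6.3]
gripper_width: 36.1
time_s: 19.75
eef_pos: [605.3, 97.7, 203.2]
orientation: [0.0, 1.0, -0.018, 0.004]
ft_force: [-0.1, -0.0, -2.4]
gripper_width: 36.0
```

```bash

python3 -m inch '[[[-3,-40,0],[0,0,0.01]],[[-8,-98,0],[0,0,0.02]],[[-13,-156,0],[0,0,0.04]],[[-18,-214,0],[0,0,0.05]],[[-23,-272,0],[0,0,0.07]],[[-28,-325,0],[0,0,0.07]],[[-30,-348,0],[0,0,0.07]],[[-30,-348,0],[0,0,0.07]]]'
python3 -m inch '[[[0,0,-25],[0,0,0]],[[0,0,-60],[0,0,0]],[[0,0,-85],[0,0,0]],[[0,0,-95],[0,0,0]],[[0,0,-97],[0,0,0]],[[0,0,-98],[0,0,0]],[[0,0,-98],[0,0,0]]]'
```

```text
time_s: 20.75
eef_pos: [573.2, -253.2, 200.9]
orientation: [0.0, 1.0, 0.014, 0.002]
ft_force: [-0.2, 0.8, -2.3]
gripper_width: 35.8
time_s: 21.62
eef_pos: [573.8, -253.2, 103.8]
orientation: [0.001, 1.0, 0.014, 0.003]
ft_force: [-0.2, -0.4, -2.0]
gripper_width: 36.1
```

```bash

python3 -m inch '[[[1.5,2.5,-1],[0,0,0]],[[1.5,2.5,-2],[0,0,0]],[[1.5,2.5,-2.5],[0,0,0]],[[1.5,2.5,-3],[0,0,0]],[[1.5,2.5,-3],[0,0,0]]]'
```

```text
time_s: 22.25
eef_pos: [575.4, -250.6, 101.3]
orientation: [0.001, 1.0, 0.014, 0.003]
ft_force: [-1.0, 0.8, 3.9]
gripper_width: 36.1
```

```bash

python3 -m inch '[[[0,0,0],[0,0,0]],[[0,0,0],[0,0,0]],[[0,0,0],[0,0,0]],[[0,0,20],[0,0,0]],[[0,0,50],[0,0,0]],[[0,0,75],[0,0,0]],[[0,0,80],[0,0,0]]]' 0.65
python3 -m inch '[[[-20,51,0],[0,0,-0.01]],[[-42,107,0],[0,0,-0.02]],[[-64,163,0],[0,0,-0.03]],[[-86,219,0],[0,0,-0.04]],[[-108,275,0],[0,0,-0.05]],[[-130,331,0],[0,0,-0.06]],[[-141.5,358,0],[0,0,-0.06]],[[-141.5,358,0],[0,0,-0.06]]]' 0.75
python3 -c "
from h import *
info(); tilt('side')"
```

```text
time_s: 23.12
eef_pos: [577.0, -250.8, 184.3]
orientation: [0.001, 1.0, 0.014, 0.005]
ft_force: [-0.8, -0.2, 1.1]
gripper_width: 55.6
time_s: 24.12
eef_pos: [434.5, 109.7, 184.4]
orientation: [0.001, 1.0, -0.013, 0.005]
ft_force: [0.8, 0.0, -0.1]
gripper_width: 64.1
t 24.12 tcp [434.5 109.7 184.4] jaw [ 1.    -0.026  0.01 ] z [ 0.01  -0.002 -1.   ] q7 [-0.06  0.57 -0.45  2.13  0.49  0.53 -0.9 ] F [ 0.8  0.  -0.1] w 64.1
side slopes x,y [-0.002  -0.0037] h 44.5721453534369 ((466.8074951171875, -208.68096923828125), (184.1221160888672, 185.7613525390625), 2.4156761169433594)
```

```bash

python3 -m inch '[[[0,0,-25],[0,0.01,0]],[[0,0.5,-60],[0,0.01,0]],[[0,0.5,-95],[0,0.01,0]],[[0,0.5,-109],[0,0.01,0]],[[0,0.5,-114],[0,0.01,0]],[[0,0.5,-114],[0,0.01,0]]]' 0.75 25
python3 -m inch '[[[0,0,0],[0,0,0]],[[0,0,0],[0,0,0]],[[0,0,0],[0,0,0]],[[0,0,0],[0,0,0]],[[0,0,0],[0,0,0]]]' 0 25
python3 -m inch '[[[0,0,15],[0,0,0]],[[0,0,45],[0,0,0]],[[0,0,80],[0,0,0]],[[0,0,115],[0,0,0]],[[0,0,130],[0,0,0]],[[0,0,130],[0,0,0]]]'
```

```text
time_s: 24.98
eef_pos: [435.9, 106.0, 70.1]
orientation: [0.002, 1.0, -0.017, 0.0]
ft_force: [0.1, -0.1, -0.4]
gripper_width: 64.0
time_s: 25.6
eef_pos: [436.3, 105.8, 70.6]
orientation: [0.003, 1.0, -0.017, 0.001]
ft_force: [-0.7, -2.0, 7.0]
gripper_width: 35.5
time_s: 26.35
eef_pos: [436.7, 105.9, 201.3]
orientation: [0.002, 1.0, -0.017, 0.002]
ft_force: [0.4, -0.3, -1.7]
gripper_width: 35.4
```

```bash

python3 -m inch '[[[-2,-40,0],[0,0,0.01]],[[-5,-98,0],[0,0,0.02]],[[-8,-156,0],[0,0,0.04]],[[-11,-214,0],[0,0,0.05]],[[-14,-272,0],[0,0,0.07]],[[-16,-330,0],[0,0,0.07]],[[-17,-358,0],[0,0,0.07]],[[-17,-358,0],[0,0,0.07]]]'
python3 -m inch '[[[0,0,-25],[0,0,0]],[[0,0,-60],[0,0,0]],[[0,0,-85],[0,0,0]],[[0,0,-95],[0,0,0]],[[0,0,-97],[0,0,0]],[[0,0,-98],[0,0,0]],[[0,0,-98],[0,0,0]]]'
```

```text
time_s: 27.35
eef_pos: [418.2, -254.6, 199.7]
orientation: [0.002, 1.0, 0.015, 0.0]
ft_force: [-0.3, 1.6, -1.5]
gripper_width: 35.4
time_s: 28.22
eef_pos: [418.7, -254.8, 102.4]
orientation: [0.002, 1.0, 0.015, 0.001]
ft_force: [-0.1, 0.1, -1.0]
gripper_width: 35.6
```

```bash

python3 -m inch '[[[0.5,1,-1],[0,0,0]],[[0.5,1,-2],[0,0,0]],[[0.5,1,-2.7],[0,0,0]],[[0.5,1,-3.3],[0,0,0]],[[0.5,1,-3.3],[0,0,0]]]'
```

```text
time_s: 28.85
eef_pos: [419.1, -253.8, 99.5]
orientation: [0.002, 1.0, 0.015, 0.001]
ft_force: [-1.0, 0.1, 5.1]
gripper_width: 35.7
```

```bash

python3 -m inch '[[[0,0,0],[0,0,0]],[[0,0,0],[0,0,0]],[[0,0,0],[0,0,0]],[[0,0,20],[0,0,0]],[[0,0,50],[0,0,0]],[[0,0,80],[0,0,0]],[[4,20,100],[0,0,0]],[[12,50,100],[0,0,0]]]' 0.65
python3 -m inch '[[[13,56,0],[0,0,-0.01]],[[26,112,0],[0,0,-0.02]],[[39,168,0],[0,0,-0.03]],[[52,224,0],[0,0,-0.04]],[[65,280,0],[0,0,-0.05]],[[78,336,0],[0,0,-0.07]],[[89,384,0],[0,0,-0.07]],[[89,391,0],[0,0,-0.07]]]' 0.75
python3 - <<'E'
from h import *
info(); c=shot('side','s3.png'); print(plate(c,'side')); 
for n in ['side','scene']:
    if n=='scene': shot(n)
    for t in ['wedge_handle','free_edge']: print([(round(d['conf'],2),np.round(d['position'])) for d in cams.landmark_of(n,t)])
E
```

```text
time_s: 29.85
eef_pos: [432.0, -203.0, 200.8]
orientation: [0.003, 1.0, 0.014, 0.002]
ft_force: [0.0, 0.6, -0.3]
gripper_width: 55.7
time_s: 30.85
eef_pos: [519.9, 194.9, 200.9]
orientation: [0.001, 1.0, -0.017, 0.002]
ft_force: [-0.4, -0.1, -0.9]
gripper_width: 64.2
t 30.85 tcp [519.9 194.9 200.9] jaw [ 0.999 -0.034  0.005] z [ 0.005 -0.001 -1.   ] q7 [-0.14  0.67 -0.51  1.81  0.45  0.78 -0.92] F [-0.4 -0.1 -0.9] w 64.2
(0.92, array([-5.86536172e-04, -2.32669142e-03,  4.43192176e+01]), ((494.8144836425781, -206.676513671875), (240.43392944335938, 185.62652587890625), 2.7482447624206543))
[(0.94, array([486., -79.,  54.])), (0.92, array([502., 353.,  49.]))]
[(0.83, array([ 491., -115.,   34.]))]
[(0.95, array([483., -83.,  49.])), (0.91, array([505., 351.,  48.]))]
[(0.79, array([ 490., -115.,   30.]))]
```

View pics/s3.png

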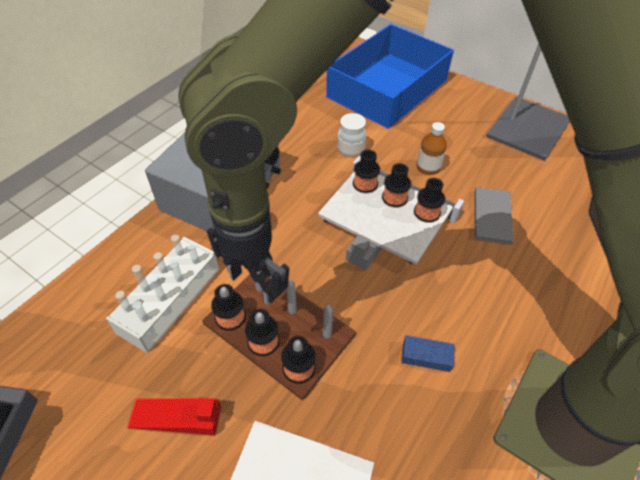

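Three coils stand on the plate at (367,175), (397,187) and (430,203), and the wedge is in place at (362,250). On to the back row.

```bash

python3 -m inch '[[[2,-1,-20],[0,0.004,0.01]],[[2,-1,-55],[0,0.004,0.01]],[[2,-1,-95],[0,0.004,0.01]],[[2,-1,-120],[0,0.004,0.01]],[[2,-1,-130],[0,0.004,0.01]],[[2,-1,-130],[0,0.004,0.01]]]' 0.75 25
python3 -m inch '[[[0,0,0],[0,0,0]],[[0,0,0],[0,0,0]],[[0,0,0],[0,0,0]],[[0,0,0],[0,0,0]],[[0,0,0],[0,0,0]]]' 0 25
python3 -m inch '[[[0,0,15],[0,0,0]],[[0,0,45],[0,0,0]],[[0,0,80],[0,0,0]],[[0,0,115],[0,0,0]],[[0,0,130],[0,0,0]],[[0,0,130],[0,0,0]]]'
```

```text
time_s: 31.95
eef_pos: [522.6, 184.8, 69.9]
orientation: [0.004, 1.0, -0.017, -0.001]
ft_force: [0.1, -0.4, -0.0]
gripper_width: 64.1
time_s: 32.58
eef_pos: [523.0, 185.0, 70.7]
orientation: [0.004, 1.0, -0.017, 0.0]
ft_force: [-0.1, -1.2, 6.9]
gripper_width: 36.0
time_s: 33.33
eef_pos: [523.4, 185.1, 201.4]
orientation: [0.003, 1.0, -0.017, 0.001]
ft_force: [-0.2, -0.3, -2.0]
gripper_width: 35.9
```

```bash

python3 -m inch '[[[-3,-40,0],[0,0,0.01]],[[-8,-98,0],[0,0,0.02]],[[-13,-156,0],[0,0,0.04]],[[-18,-214,0],[0,0,0.05]],[[-23,-272,0],[0,0,0.07]],[[-28,-325,0],[0,0,0.07]],[[-29.5,-349,0],[0,0,0.07]],[[-29.5,-349,0],[0,0,0.07]]]'
python3 -m inch '[[[0,0,-25],[0,0,0]],[[0,0,-60],[0,0,0]],[[0,0,-85],[0,0,0]],[[0,0,-95],[0,0,0]],[[0,0,-97],[0,0,0]],[[0,0,-98],[0,0,0]],[[0,0,-98],[0,0,0]]]'
```

```text
time_s: 34.33
eef_pos: [492.1, -166.6, 199.6]
orientation: [0.004, 1.0, 0.015, -0.001]
ft_force: [1.3, 0.6, -2.1]
gripper_width: 36.0
time_s: 35.2
eef_pos: [492.7, -166.6, 102.3]
orientation: [0.004, 1.0, 0.015, -0.0]
ft_force: [-0.3, 1.0, -2.4]
gripper_width: 36.6
```

```bash

python3 -m inch '[[[1,1,-1],[0,0,0]],[[1,1,-2],[0,0,0]],[[1,1,-2.5],[0,0,0]],[[1,1,-3.2],[0,0,0]],[[1,1,-3.2],[0,0,0]]]'
```

```text
time_s: 35.83
eef_pos: [493.6, -165.6, 99.2]
orientation: [0.004, 1.0, 0.015, -0.0]
ft_force: [-1.0, 0.2, 1.0]
gripper_width: 36.3
```

```bash

python3 -m inch '[[[0,0,0],[0,0,0]],[[0,0,0],[0,0,0]],[[0,0,0],[0,0,0]],[[0,0,20],[0,0,0]],[[0,0,50],[0,0,0]],[[0,0,80],[0,0,0]],[[0,0,90],[0,0,0]],[[0,0,90],[0,0,0]]]' 0.65
python3 -m inch '[[[16,50,0],[0,0,-0.01]],[[33,102,0],[0,0,-0.02]],[[50,154,0],[0,0,-0.03]],[[67,206,0],[0,0,-0.04]],[[84,258,0],[0,0,-0.05]],[[101,310,0],[0,0,-0.06]],[[112,353,0],[0,0,-0.06]],[[112,353,0],[0,0,-0.06]]]' 0.75
python3 -c "
from h import *
info(); tilt('side')"
```

```text
time_s: 36.83
eef_pos: [493.8, -165.8, 189.4]
orientation: [0.004, 1.0, 0.015, 0.0]
ft_force: [-0.7, 0.4, -0.2]
gripper_width: 55.2
time_s: 37.83
eef_pos: [604.6, 192.9, 187.7]
orientation: [0.002, 1.0, -0.011, -0.001]
ft_force: [-0.3, -0.2, 0.3]
gripper_width: 63.9
t 37.83 tcp [604.6 192.9 187.7] jaw [ 1.    -0.023 -0.002] z [-0.002 -0.005 -1.   ] q7 [-0.11  0.79 -0.51  1.57  0.46  0.91 -0.8 ] F [-0.3 -0.2  0.3] w 63.9
side slopes x,y [ 0.0713 -0.0888] h 67.343450369149 ((433.335205078125, 195.34982299804688), (59.24618911743164, 50.68973159790039), 40.744384765625)
```

```bash

python3 -m inch '[[[2,1,-20],[0,0,0]],[[2,1,-55],[0,0,0]],[[2,1,-90],[0,0,0]],[[2,1,-110],[0,0,0]],[[2,1,-117],[0,0,0]],[[2,1,-117],[0,0,0]]]' 0.75 25
python3 -m inch '[[[0,0,0],[0,0,0]],[[0,0,0],[0,0,0]],[[0,0,0],[0,0,0]],[[0,0,0],[0,0,0]],[[0,0,0],[0,0,0]]]' 0 25
python3 -m inch '[[[0,0,15],[0,0,0]],[[0,0,45],[0,0,0]],[[0,0,80],[0,0,0]],[[0,0,115],[0,0,0]],[[0,0,130],[0,0,0]],[[0,0,130],[0,0,0]]]'
```

```text
time_s: 38.67
eef_pos: [607.1, 187.5, 70.7]
orientation: [0.005, 1.0, -0.015, -0.001]
ft_force: [0.4, 0.0, -0.1]
gripper_width: 64.4
time_s: 39.3
eef_pos: [607.7, 187.9, 71.9]
orientation: [0.005, 1.0, -0.015, -0.0]
ft_force: [-0.9, -0.2, 7.4]
gripper_width: 36.1
time_s: 40.05
eef_pos: [608.1, 188.0, 202.6]
orientation: [0.004, 1.0, -0.015, 0.001]
ft_force: [-0.0, -0.6, -2.7]
gripper_width: 35.6
```

```bash

python3 -m inch '[[[-4,-40,0],[0,0,0.01]],[[-10,-98,0],[0,0,0.02]],[[-16,-156,0],[0,0,0.04]],[[-22,-214,0],[0,0,0.05]],[[-28,-272,0],[0,0,0.07]],[[-34,-325,0],[0,0,0.07]],[[-35.5,-344,0],[0,0,0.07]],[[-35.5,-344,0],[0,0,0.07]]]'
python3 -m inch '[[[0,0,-25],[0,0,0]],[[0,0,-60],[0,0,0]],[[0,0,-85],[0,0,0]],[[0,0,-95],[0,0,0]],[[0,0,-97],[0,0,0]],[[0,0,-98],[0,0,0]],[[0,0,-98],[0,0,0]]]'
```

```text
time_s: 41.05
eef_pos: [571.6, -157.3, 201.2]
orientation: [0.004, 1.0, 0.019, -0.0]
ft_force: [-0.5, 1.0, -1.5]
gripper_width: 35.6
time_s: 41.92
eef_pos: [572.2, -157.2, 104.1]
orientation: [0.004, 1.0, 0.019, 0.0]
ft_force: [-0.8, 0.0, -1.6]
gripper_width: 35.8
```

```bash

python3 -m inch '[[[0,-1,-1],[0,0,0]],[[0,-1,-2],[0,0,0]],[[0,-1,-2.7],[0,0,0]],[[0,-1,-3.5],[0,0,0]],[[0,-1,-3.5],[0,0,0]]]'
```

```text
time_s: 42.55
eef_pos: [572.1, -158.2, 100.5]
orientation: [0.004, 1.0, 0.019, 0.0]
ft_force: [0.1, -0.3, -2.0]
gripper_width: 35.9
```

```bash

python3 -m inch '[[[0,0,-0.5],[0,0,0]],[[0,0,-1],[0,0,0]],[[0,0,-1],[0,0,0]]]'
```

```text
time_s: 42.92
eef_pos: [572.2, -158.0, 100.2]
orientation: [0.004, 1.0, 0.019, 0.0]
ft_force: [-2.5, 0.7, 4.9]
gripper_width: 36.0
```

```bash

python3 -m inch '[[[0,0,0],[0,0,0]],[[0,0,0],[0,0,0]],[[0,0,0],[0,0,0]],[[0,0,20],[0,0,0]],[[0,0,50],[0,0,0]],[[0,0,80],[0,0,0]],[[0,0,90],[0,0,0]],[[0,0,90],[0,0,0]]]' 0.65
python3 -m inch '[[[-19,50,0],[0,0,-0.01]],[[-40,104,0],[0,0,-0.02]],[[-61,158,0],[0,0,-0.03]],[[-82,212,0],[0,0,-0.04]],[[-103,266,0],[0,0,-0.05]],[[-124,320,0],[0,0,-0.07]],[[-136,350,0],[0,0,-0.07]],[[-136,350,0],[0,0,-0.07]]]' 0.75
python3 -m inch '[[[0,0,0],[0,0,0]]]' 0.75
python3 -c "
from h import *
info(); tilt('scene');tilt('side')"
```

```text
time_s: 43.92
eef_pos: [572.3, -158.2, 190.3]
orientation: [0.005, 1.0, 0.019, 0.001]
ft_force: [0.8, -0.0, -1.3]
gripper_width: 55.8
time_s: 44.92
eef_pos: [434.4, 194.7, 189.4]
orientation: [0.004, 1.0, -0.013, -0.001]
ft_force: [1.0, -1.1, 0.2]
gripper_width: 63.9
time_s: 45.05
eef_pos: [434.2, 193.3, 188.5]
orientation: [0.005, 1.0, -0.014, -0.001]
ft_force: [-0.2, -0.5, 0.3]
gripper_width: 64.1
t 45.05 tcp [434.2 193.3 188.5] jaw [ 1.    -0.027 -0.002] z [-0.003 -0.01  -1.   ] q7 [-0.21  0.6  -0.49  2.04  0.48  0.62 -1.05] F [-0.2 -0.5  0.3] w 64.1
scene slopes x,y [ 0.     -0.0016] h 41.83213525275335 ((495.24505615234375, -200.8879852294922), (242.67343139648438, 187.02256774902344), 2.5590949058532715)
side slopes x,y [-0.001 -0.004] h 44.53810388636353 ((493.24847412109375, -207.46832275390625), (241.18101501464844, 185.42266845703125), 2.228543758392334)
```

```bash

python3 -m inch '[[[2.5,2,-20],[0.01,0,0]],[[2.5,2,-55],[0.01,0,0]],[[2.5,2,-90],[0.01,0,0]],[[2.5,2,-110],[0.01,0,0]],[[2.5,2,-118],[0.01,0,0]],[[2.5,2,-118],[0.01,0,0]]]' 0.75 25
python3 -m inch '[[[0,0,0],[0,0,0]],[[0,0,0],[0,0,0]],[[0,0,0],[0,0,0]],[[0,0,0],[0,0,0]],[[0,0,0],[0,0,0]]]' 0 25
python3 -m inch '[[[0,0,15],[0,0,0]],[[0,0,45],[0,0,0]],[[0,0,80],[0,0,0]],[[0,0,115],[0,0,0]],[[0,0,130],[0,0,0]],[[0,0,130],[0,0,0]]]'
```

```text
time_s: 46.0
eef_pos: [437.3, 195.0, 71.0]
orientation: [-0.0, 1.0, -0.014, -0.001]
ft_force: [0.0, -0.7, 0.2]
gripper_width: 64.3
time_s: 46.62
eef_pos: [437.7, 195.2, 71.7]
orientation: [-0.0, 1.0, -0.014, -0.0]
ft_force: [-1.1, -1.1, 5.9]
gripper_width: 36.0
time_s: 47.38
eef_pos: [438.2, 195.2, 202.5]
orientation: [-0.001, 1.0, -0.015, 0.001]
ft_force: [0.1, -0.5, -2.5]
gripper_width: 36.5
```

```bash

python3 -m inch '[[[-3,-40,0],[0,0,0.01]],[[-7,-98,0],[0,0,0.02]],[[-11,-156,0],[0,0,0.04]],[[-15,-214,0],[0,0,0.05]],[[-19,-272,0],[0,0,0.07]],[[-21,-330,0],[0,0,0.07]],[[-22,-355,0],[0,0,0.07]],[[-22,-355,0],[0,0,0.07]]]'
python3 -m inch '[[[0,0,-25],[0,0,0]],[[0,0,-60],[0,0,0]],[[0,0,-85],[0,0,0]],[[0,0,-95],[0,0,0]],[[0,0,-97],[0,0,0]],[[0,0,-98],[0,0,0]],[[0,0,-98],[0,0,0]]]'
```

```text
time_s: 48.38
eef_pos: [414.8, -162.1, 201.2]
orientation: [-0.001, 1.0, 0.018, -0.001]
ft_force: [0.8, 0.6, -1.8]
gripper_width: 36.4
time_s: 49.25
eef_pos: [415.3, -162.2, 103.9]
orientation: [-0.001, 1.0, 0.017, -0.0]
ft_force: [0.7, -1.2, -1.6]
gripper_width: 36.2
```

```bash

python3 -m inch '[[[0.5,0.5,-1],[0,0,0]],[[0.5,0.5,-2],[0,0,0]],[[0.5,0.5,-2.7],[0,0,0]],[[0.5,0.5,-3.5],[0,0,0]],[[0.5,0.5,-3.5],[0,0,0]]]'
```

```text
time_s: 49.88
eef_pos: [415.7, -161.7, 100.3]
orientation: [-0.001, 1.0, 0.018, -0.0]
ft_force: [-0.3, 0.2, -1.8]
gripper_width: 36.1
```

```bash

python3 -m inch '[[[0,0,-0.5],[0,0,0]],[[0,0,-1],[0,0,0]],[[0,0,-1],[0,0,0]]]'
```

```text
time_s: 50.25
eef_pos: [415.6, -161.6, 100.0]
orientation: [-0.001, 1.0, 0.018, 0.0]
ft_force: [-2.2, 1.0, 8.1]
gripper_width: 35.9
```

Contact. Release, rise, withdraw towards the now-empty rack, and check.

```bash

python3 -m inch '[[[0,0,0],[0,0,0]],[[0,0,0],[0,0,0]],[[0,0,0],[0,0,0]],[[0,0,20],[0,0,0]],[[0,0,50],[0,0,0]],[[0,0,80],[0,0,0]],[[0,0,130],[0,0,0]],[[0,0,140],[0,0,0]]]' 0.65
python3 -m inch '[[[0,50,0],[0,0,0]],[[0,100,0],[0,0,0]],[[0,150,0],[0,0,0]],[[0,200,0],[0,0,0]],[[0,250,0],[0,0,0]],[[0,280,0],[0,0,0]],[[0,280,0],[0,0,0]]]'
python3 - <<'E'
from h import *
info(); tilt('side'); table('side'); tilt('scene'); table('scene')
for n in ['side','scene']:
    c=shot(n,n+'9.png'); R=plate(c,n)
    v,u=np.mgrid[:480,:640]; Q=world(c,np.c_[u.ravel(),v.ravel()])
    k=(abs(Q[:,2]-133)<6)&(abs(Q[:,0]-495)<150)&(abs(Q[:,1]+205)<120)
    nn,lab,st,ce=cv2.connectedComponentsWithStats(k.reshape(480,640).astype(np.uint8),connectivity=8)
    a=np.deg2rad(2.4); ctr=np.array([495.3,-202 if n=='scene' else -206.8])
    for i in range(1,nn):
        if st[i,4]>15:
            B=Q[lab.ravel()==i]; m=(B.min(0)+B.max(0))/2; d=m[:2]-ctr
            print(n,np.round(m,1),'size',np.round(B.max(0)-B.min(0)),'local',np.round([d[0]*np.cos(a)+d[1]*np.sin(a),-d[0]*np.sin(a)+d[1]*np.cos(a)],1))
    for t in ['wedge_handle','beaker','reagent','jar','tubes']: print(t,[(round(d['conf'],2),np.round(d['position'])) for d in cams.landmark_of(n,t)[:2]])
E
```

```text
time_s: 51.25
eef_pos: [417.2, -161.8, 242.4]
orientation: [0.0, 1.0, 0.017, 0.003]
ft_force: [-0.6, 0.1, 0.1]
gripper_width: 55.5
time_s: 52.12
eef_pos: [416.7, 120.8, 242.0]
orientation: [-0.0, 1.0, 0.02, 0.002]
ft_force: [-0.8, -0.3, -0.1]
gripper_width: 55.3
t 52.12 tcp [416.7 120.8 242. ] jaw [0.999 0.04  0.005] z [ 0.005  0.001 -1.   ] q7 [ 0.05  0.49 -0.65  2.09  0.46  0.7  -0.86] F [-0.8 -0.3 -0.1] w 55.3
side slopes x,y [ 0.0033 -0.0048] h 44.58795356109639 ((467.2718505859375, -208.0305938720703), (185.7152099609375, 184.8481903076172), 2.5635480880737305)
side table 3893 [-0.0008 -0.0008] 0.9777428735965884
scene slopes x,y [ 0.0041 -0.001 ] h 41.338023058440605 ((495.1563720703125, -201.2353057861328), (242.57284545898438, 189.58084106445312), 2.624149799346924)
scene table 1942 [-0.0014  0.0002] -1.42926009965667
side [ 496.8 -246.5  132.7] size [35. 38. 11.] local [ -0.1 -39.7]
side [ 417.  -252.5  133. ] size [36. 41. 11.] local [-80.1 -42.4]
side [ 491.4 -160.9  132.2] size [35. 38. 10.] local [-1.9 46. ]
side [ 414.6 -163.6  132.5] size [35. 40. 11.] local [-78.8  46
[... 226 characters left out ...]
.38, array([ 416., -247.,   88.]))]
scene [ 417.1 -245.8  131.4] size [37. 39.  9.] local [-80.  -40.5]
scene [ 495.9 -244.4  132.3] size [36. 39. 10.] local [ -1.2 -42.3]
scene [ 574.9 -241.3  132.1] size [35. 38. 10.] local [ 77.8 -42.6]
scene [ 414.9 -158.5  133.2] size [35. 37. 11.] local [-78.6  46.9]
scene [ 491.1 -156.5  132.6] size [38. 39. 11.] local [-2.3 45.6]
scene [ 570.3 -152.9  131.9] size [36. 41. 10.] local [76.9 46. ]
wedge_handle [(0.86, array([483., -80.,  48.])), (0.76, array([505., 354.,  50.]))]
beaker []
reagent [(0.93, array([ 496., -425.,    1.])), (0.55, array([739., 224.,   1.]))]
jar [(0.59, array([ 694., -368.,   -4.]))]
tubes [(0.81, array([739., 224.,   1.]))]
```

View pics/side9.png

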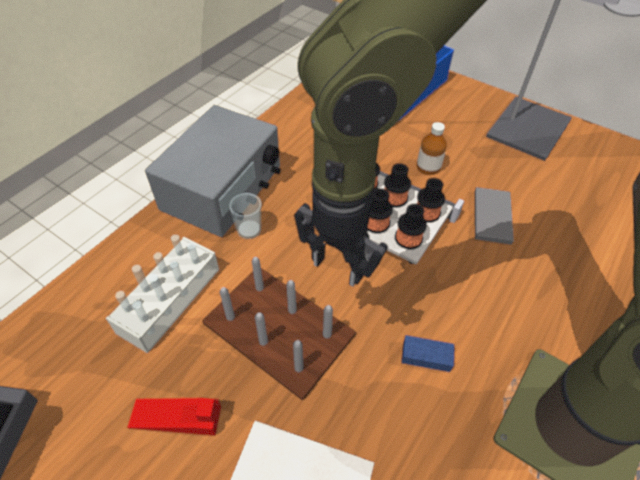

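The rack at (280,325) is empty and all six coils are on the plate. Tilt after correcting for the table is −0.001 to −0.004 rad, and the wedge handle is at (483,−80), still in place. Handing in.

```bash
python3 -c "
from h import *
info(); print(bot.job_done())"
```

```text
t 53.12 tcp [417.2 118.3 242.4] jaw [0.999 0.035 0.005] z [ 0.005 -0.    -1.   ] q7 [ 0.06  0.48 -0.65  2.09  0.46  0.7  -0.86] F [-0.2  0.1 -0. ] w 55.2
the job is handed in; nothing more can be done
None
```

The job is handed in at 53 s. I pushed the grey wedge under the plate until it was level, let it go and confirmed the level. I then moved all six coils onto the plate in a 3 × 2 grid, gripping each by the collar at 25 N. The force at set-down was no more than about 10 N.

**Last checks**
- **Tilt:** with the table plane subtracted, the two cameras put it at about −0.001 rad and −0.004 rad, both well inside one degree.
- **Coils:** the scene camera shows six coil tops at the right height, with centres at most 80 mm and 47 mm from the plate's centre. That leaves about 10 mm of plate beyond the flanges at the closest, and the coils are at least 77 mm apart.
- **Wedge:** its handle is still about 34 mm outside the free edge, and it was not knocked aside at any check.
- **Arm:** it is clear of everything.

**Disagreements and gaps**
- The two fixed cameras differ by about 4–5 mm in y and 3 mm in height, which does not affect the result.
- In the last side view the arm hid two coils, so only the scene camera confirms those.
- **Bystanders:** all four read within a few mm of where they started. The last scene view missed the beaker and the last side view missed the jar, so those two were each confirmed by one camera only.

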